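# Pull-test a glued cabinet handle

## Robot

A 7-joint arm with a two-finger parallel gripper is mounted at the origin on a cart in front of the work surface, level with it; the furniture and walls round the work are solid. World frame = base frame: x ahead of the robot, y to its left, z up, the work surface at z = 0. Lengths are in m, angles in rad, forces in N, time in s.
With the tool pointing down it reaches from about 0.425 to 0.8 m from the base axis. Payload 8.3 kg.
Tool frame: the origin (TCP) lies where the fingers leave the gripper's body, on its centre line; the fingertips stand 73 mm ahead of it and the grasp point (between the pads) lies 54 mm ahead of it; z points along the fingers, y is the line along which they close (so a half turn about z gives the same grasp; the last joint's range is limited). The gripper opens to 85 mm and grips with 20 to 120 N. Pads are 22 mm wide; open, the fingers measure 114 mm over their backs; the gripper's body (76 mm by 85 mm) begins 54 mm behind the grasp point. The pads swing forward as they close: fully open they stand 13 mm farther back than shut.
Start: joints at [-1.285, 0.383, 0.016, 1.37, -0.006, 1.388, -0.046], TCP at [0.214, 0.587, 0.304] pointing down, gripper open.
Joint ranges: [-2.95, 2.95], [-0.25, 2.06], [-1.52, 1.56], [0.18, 2.33], [-1.44, 4.58], [0.02, 2.06], [-3.01, 3.01]. Speed limits (rad/s): [2.39, 2.39, 3.01, 3.01, 3.14, 3.14, 3.14].

## Interface

Orientations are given as a rotation vector (axis times angle).
In Python, from bench import * gives the robot as it stands. The module is installed in compiled form; this text tells all that it offers.
- The arm moves only by the tool play_rows, never from a script. Its argument "targets" is a list of rows, each a list of 2 entries, a list of its own where there are three numbers: the shift along the tool's x, y, z in m, then the turn, a rotation vector about the tool's x, y, z in degrees. A call has exactly 8 rows; each row shifts and turns the commanded pose from where the row before left it, along the tool's axes as they then stand; what a row does not reach is not made up. A row lasts 1/8 s, in which the tool goes at most 62.5 mm and 10.7 degrees, less where a joint would pass 70% of its speed; a pose out of reach is approached as far as the arm can. A call is refused whole if a number of a shift passes 0.0625 or a number of a turn 10.7, either way. A call with a gripper value outside its range is refused whole. "gripper" is the finger opening in m, from 0 to 0.0854, set as the call begins (left out, the last holds). The fingers move at their own pace and stop on an object; "force" is the grip in N (left out, the last holds). Time passes only in rows, so rows that do not move let the fingers close, or fill a call up. It gives the time, the measured TCP pose, the force, the opening and the grip force at its end, in the units of the state.
- state(): the state, without advancing time (a new reading comes with each control period).
- snapshot(name): name is "scene" or "top" or "wrist"; returns a dict with "pixels" (420x560x3 uint8, red, green, blue), "vfov" (degrees; the focal length in pixels is half the picture's height over the tangent of half this angle, whatever the lens; pixels are square), "cx", "cy" (the principal point, pixels), "R" (3x3) and "t" (3): a world point X has camera coordinates R X + t. Camera axes: x right, y down, z forward; pixel columns grow to the right and rows downward; lengths in m; the calibration is good to about 2 mm. The wrist camera is an equidistant fisheye: a pixel r from the principal point sees the ray r / f radians off the axis. A picture is of the moment at which its call begins. There is no depth.
- job_done(): hands the job in; it is judged then, once.
Trained networks look in a picture, given as the dict that the camera call returned (one of the last four; its "shot" number tells which), for a name from the list of things; names that differ only in an ending like _2 or _b are one class to them, and where a whole thing is asked for, a point or a joint stands for the part that bears it (a point fixed in the world has none). Each returns a list of dicts, best first, with "conf" (0 to 1); they miss things now and then, are a little off and sometimes report something else, mostly with a low value. They report only what shows in the picture. A call takes as long as a camera call. They do not tell look-alikes from the thing itself.
- outline_of(name, picture): "region" (420x560 bool, what is visible of it) and "box" ([centre column, centre row, width, height] in pixels, round what is visible of it).
The state is a dict: "clock": time; "joint_positions": joint angles; "joint_vel": joint speeds; "effort": joint torques, N m; "eef_pos": TCP position; "eef_rot": TCP orientation; "wrist_force": force on the tool from outside, world axes, zero at the start; "moment": the same for the moment, N m; "grip_width": finger opening in m; "gripper_force": force on a finger pad.
Only numpy, scipy, OpenCV 4.12 (cv2) and the standard library are available. Lean on these libraries where they do the work, as an engineer would, in place of code of your own. Each camera call takes 0.05 s, during which the arm holds its last target. There are 200 camera calls.

## Task

Prove that the bar handle glued on the sloping cabinet-front sample holds. First draw the locking pin straight up out of its bracket and hang it by its collar in whichever of the rig's two side notches you can get at, and let go of it; then grip the handle and pull it straight out from the sample, with about 12 N, so that the pointer stands between the two long marks (about 10 mm of travel, never 18 mm or more), keep it there for at least a second, bring the handle all the way home and let go. Leave the bottle, egg timer and loose spice jar beside the rig where they stand.

Things in the scene. Friction and masses are not known exactly. Their poses are not given: they have to be found in the camera images.
- rig: Fixed aluminium pull-test rig, on a wooden board (front part 470 mm wide, top 15 mm above the worktop). Origin on the worktop (z = 0); x points from its front (robot side) to its back, y to its left, z up. A sprung plate with a dark cabinet-front sample slopes up towards the back at 28 degrees from level: straight out of the sample is (-0.469, 0, 0.883) in the rig's frame.
- shelf_edge (a point): Middle of the lower front edge of the wooden shelf over the rig's rear, 250 mm above the worktop, at x = -0.006 m in the rig's frame. The board is 220 mm wide and reaches 120 mm back; spice jars on it go up to 371 mm. It covers the handle from straight above, so reach the handle with the tool tilted, along the sample's normal.
- handle_mid (a point): Middle of the steel bar handle: round bar 12 mm thick, feet 76 mm apart. x lies along the bar, up the slope; y to the rig's left; z straight out of the sample, the way to pull. The bar's centre line is 30 mm above the sample's face; at home this point is at (0.002, 0, 0.109) m in the rig's frame. Four spring posts, 56 mm to either side of the bar's line, stand 26 mm out from the face.
- sled (a joint): Travel of sample and handle straight out against springs, in m: 0 = home, stop at 0.030; it springs back by itself. Pull needed: about 5 N to start it, then 0.7 N per mm, so 12 N at 0.010. On the scale at the rig's right the long marks stand at 0.006 and 0.014, the short one at 0. With the pin in, it stops hard after some 5 mm.
- pin_grip (a point): Centre of the black round knob, 24 mm in diameter and 26 mm high, of the loose steel locking pin (about 80 g). z is the pin's axis, upright at the start. 26 mm below this point is the underside of its collar (23 mm in diameter, 5 mm thick); below that the shank is 10 mm in diameter and 38 mm long. An 8 mm high neck joins knob and collar.
- pin_bore (a point): Mouth of the upright bore (12 mm wide) on top of the steel bracket at the rig's front, 55 mm above the worktop, where the pin's collar rests at the start. The bracket is 40 mm (rig x) by 60 mm (rig y).
- notch_left (a point): Seat of the left side notch, on top of its 8 mm thick steel plate, 55 mm above the worktop: a slot 15 mm wide along the rig's x, open to the front (20 mm from this point), ending 9 mm behind it. The pin hangs here, collar on the plate, shank in the slot. At (-0.090, 0.126) m in the rig's frame; axes as the rig's. The shelf leaves little room behind for a gripper's body set along the rig's x.
- notch_right (a point): The same on the rig's right side, at (-0.090, -0.126) m in the rig's frame.
- bottle_mid (a point): Middle (half-way up) of a clear drink bottle, 69 mm in diameter, 222 mm tall, 0.3 kg, loose on the rig's board close beside one of the notches, where it is in the way of the gripper's body. Leave alone.
- timer_mid (a point): Middle of a low egg timer, 61 mm in diameter, 60 mm tall, loose on the board beside the other notch; the gripper's body passes above it. Leave alone.
- jar_a_mid (a point): Middle of the loose spice jar, 41 mm in diameter, 105 mm tall, standing on the board at the rig's left. Leave alone.
- pin: The locking pin; origin at the centre of the underside of its collar.
Mind the look-alikes: they are no part of the job. Of the things like the pin, leave any that is turquoise; of the rest the larger one is meant.

How it is judged:
On the way, in this order (a step that is already met when the one before it is completed fails the run):
1. the pin is drawn up, its shank clear of the bracket (height (world z) of pin_grip above 0.124 m), for 0.05 s.
2. the pin hangs upright by its collar in one of the side notches, let go ((horizontal distance between pin_grip and notch_left below 0.014 m or horizontal distance between pin_grip and notch_right below 0.014 m) and height (world z) of pin_grip between 0.074 and 0.087 m and angle between pin_grip's own z axis and vertical below 0.2 rad and contact force between the fingers and pin below 0.1 N), for 0.3 s.
3. the handle, in the fingers, is pulled out between the long marks (6 to 14 mm) and kept there for a second (value of joint sled between 0.006 and 0.014 m and contact force between the fingers and anything else above 1 N and distance between the grasp point and handle_mid below 0.045 m), for 0.9 s.
At the end, for the whole second after the job is handed in: The pin hangs at rest in either side notch (within 14 mm of its seat seen from above, knob centre 74 to 87 mm above the worktop, within 0.2 rad of upright), and the handle is home (less than 2 mm out) ((horizontal distance between pin_grip and notch_left below 0.014 m or horizontal distance between pin_grip and notch_right below 0.014 m) and height (world z) of pin_grip between 0.074 and 0.087 m and angle between pin_grip's own z axis and vertical below 0.2 rad and value of joint sled below 0.002 m and linear speed of pin below 0.02 m/s); the robot touches nothing.
It fails at once if the handle is pulled 18 mm or more: overload (value of joint sled above 0.018 m).
It fails at once if the clear drink bottle is moved more than 25 mm or tipped (distance of bottle_mid from where it was at the start of the episode above 0.025 m or angle between bottle_mid's own z axis and vertical above 0.35 rad).
It fails at once if the egg timer is moved more than 25 mm or tipped (distance of timer_mid from where it was at the start of the episode above 0.025 m or angle between timer_mid's own z axis and vertical above 0.35 rad).
It fails at once if the loose spice jar is moved more than 25 mm or tipped (distance of jar_a_mid from where it was at the start of the episode above 0.025 m or angle between jar_a_mid's own z axis and vertical above 0.35 rad).
It also fails if it takes over 54 s, if anything falls off the work surface, if the arm or the gripper's body presses on something with over 40 N, if the wrist force passes 120 N, or if a joint passes its speed limit or range.

## Working session

There is one attempt and no reset: what is moved stays moved. The work goes in short steps, Python scripts to look and compute and a tool call to move; the robot and the scene stay as the last step left them, time stands still between calls to the robot, and variables do not carry over. Pictures are saved under pics/ and viewed, at most 10 in all, crops included, and the job is handed in when it is done.

Besides the shell and the picture viewer there is one more tool, called after ">>>" in YAML: its name, and indented under it one key for each argument. play_rows: Moves the arm, as the interface text tells. Its arguments: {"type":"object","properties":{"targets":{"type":"array"},"gripper":{"type":"number"},"force":{"type":"number"}},"required":["targets"]}

```bash
mkdir -p pics; cat > h.py <<'E'
from bench import *
import numpy as np, cv2
from scipy.spatial.transform import Rotation as Ro
def f(p): return p["pixels"].shape[0]/2/np.tan(np.radians(p["vfov"]/2))
def ray(p,u,v):
    R=np.array(p["R"]);t=np.array(p["t"]);a=np.array([u-p["cx"],v-p["cy"]])/f(p)
    if p.get("name")=="wrist":
        r=np.linalg.norm(a);d=np.array([*(a/max(r,1e-9)*np.sin(r)),np.cos(r)])
    else: d=np.array([*a,1.])
    return -R.T@t, R.T@d
def atz(p,u,v,z):
    o,d=ray(p,u,v);return o+d*(z-o[2])/d[2]
def snap(n):
    p=snapshot(n);p["name"]=n;return p
def save(p,fn,crop=None,s=1):
    im=p["pixels"][:,:,::-1]
    if crop: im=im[crop[1]:crop[3],crop[0]:crop[2]]
    cv2.imwrite(fn,cv2.resize(im,None,fx=s,fy=s,interpolation=cv2.INTER_CUBIC))
def proj(p,X):
    c=np.array(p["R"])@X+np.array(p["t"])
    if p["name"]=="wrist":
        r=np.hypot(c[0],c[1]);th=np.arctan2(r,c[2]);return p["cx"]+f(p)*th*c[0]/r,p["cy"]+f(p)*th*c[1]/r
    return p["cx"]+f(p)*c[0]/c[2],p["cy"]+f(p)*c[1]/c[2]
def tri(p,a,q,b):
    o1,d1=ray(p,*a);o2,d2=ray(q,*b)
    A=np.c_[d1,-d2];s=np.linalg.lstsq(A,o2-o1,rcond=None)[0]
    x,y=o1+s[0]*d1,o2+s[1]*d2
    return (x+y)/2,np.linalg.norm(x-y)
E
python3 - <<'E'
from h import *
S=snap("scene");T=snap("top")
save(S,"pics/s.png");save(T,"pics/t.png")
print(state())
for p in (S,T):
    print(p["name"],p["vfov"],-np.array(p["R"]).T@np.array(p["t"]))
    for n in ["pin","pin_grip","handle_mid","bottle_mid","timer_mid","jar_a_mid","rig","notch_left"]:
        try:
            for o in outline_of(n,p)[:3]: print(n,round(o["conf"],2),np.round(o["box"]))
        except Exception as e: print(n,e)
E
```

```text
{'clock': 0.1, 'joint_positions': array([-1.28491125,  0.38416868,  0.01637354,  1.37106602, -0.0062809 ,
        1.38818026, -0.04654843]), 'joint_vel': array([-0.00090642, -0.00104334,  0.00076009, -0.00314295, -0.00055384,
       -0.00308756,  0.00257374]), 'effort': array([ 2.44797935e-03, -6.29135728e+01,  8.47128779e-01, -3.72755313e+01,
        1.68664270e-02,  1.06150753e-02,  5.73914940e-05]), 'eef_pos': array([0.21345333, 0.58707349, 0.30296195]), 'eef_rot': array([-5.45020993e-01, -3.09368588e+00,  2.75323321e-03]), 'wrist_force': array([ 0.1997845 , -0.09258794,  0.15575937]), 'moment': array([-0.02693219,  0.00042745, -0.02204272]), 'gripper_force': 0.0, 'grip_width': 0.08500939402966849}
scene 57.02393858673716 [ 0.11362905 -0.50835613  0.61847303]
pin 0.66 [270. 246.  11.  15.]
pin 0.55 [322. 359.  18.  35.]
pin 0.42 [349. 352.  11.  23.]
pin_grip 0.74 [269. 245.  11.  21.]
pin_grip 0.61 [350. 353.  10.  20.]
pin_grip 0.6 [324. 354.  12.  32.]
handle_mid 0.68 [307. 226.  55.  57.]
bottle_mid 0.88 [337. 269.  40. 106.]
timer_mid 0.8 [225. 223.  22.  28.]
jar_a_mid 0.93 [283. 205.  16.  38.]
rig 0.91 [290. 237. 166. 200.]
notch_left 0.72 [290. 235. 176. 202.]
top 49.44552199961133 [0.33178834 0.09107008 1.33679289]
pin 0.68 [278. 189. 165. 131.]
pin 0.41 [384. 254.  13.   9.]
pin_grip 0.4 [382. 254.   9.   6.]
pin_grip 0.38 [279. 229.   8.   4.]
handle_mid 0.78 [275. 200.  49.  42.]
bottle_mid 0.94 [348. 213.  33.  34.]
timer_mid 0.68 [214. 238.  23.  20.]
jar_a_mid 0.65 [228. 186.  20.  19.]
rig 0.63 [278. 192. 166. 133.]
notch_left 0.94 [281. 192. 165. 128.]
notch_left 0.59 [349. 211.  36.  30.]
```

```bash
python3 -c "
import cv2,numpy as np
a=cv2.imread('pics/s.png');b=cv2.imread('pics/t.png')
cv2.imwrite('pics/st.png',cv2.resize(np.vstack([a,b]),(400,600)))"
```

```text
(no output)
```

View pics/s.png

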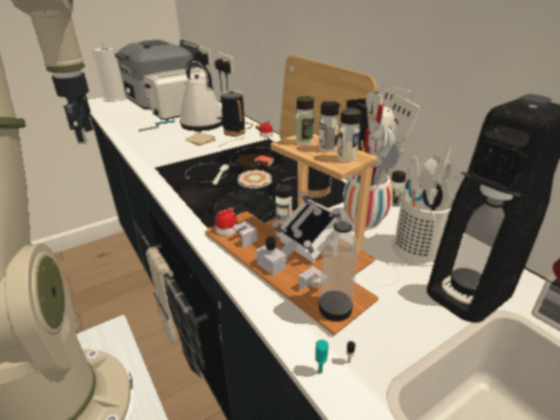

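View pics/t.png

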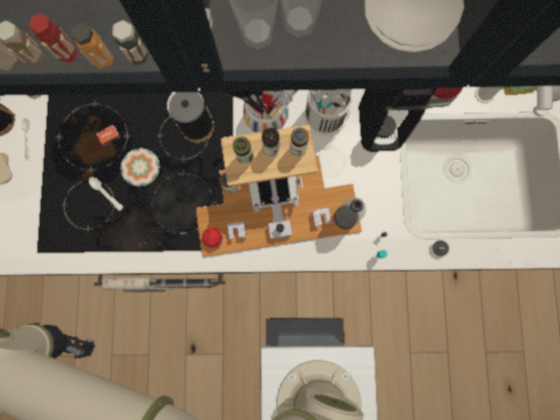

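```bash
python3 -c "
import cv2,numpy as np
a=cv2.imread('pics/s.png')[190:380,200:380];b=cv2.imread('pics/t.png')[140:270,190:400]
a=cv2.resize(a,(400,422),interpolation=2);b=cv2.resize(b,(400,248),interpolation=2)
c=cv2.imread('pics/t.png')[150:260,195:365];c=cv2.resize(c,None,fx=4.7,fy=4.7,interpolation=2)[:600,:800]
d=cv2.imread('pics/s.png')[190:380,200:380];d=cv2.resize(d,None,fx=3.1,fy=3.1,interpolation=2)
cv2.imwrite('pics/c1.png',c);cv2.imwrite('pics/c2.png',d)"
```

```text
(no output)
```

View pics/c1.png

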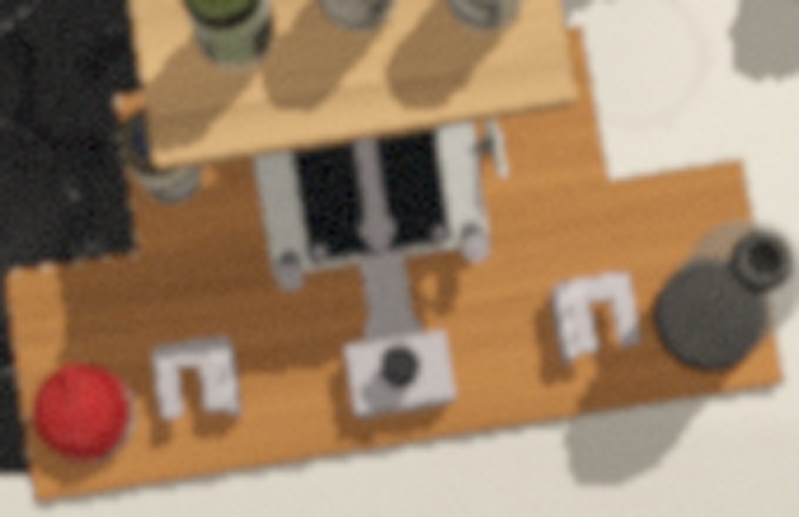

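View pics/c2.png

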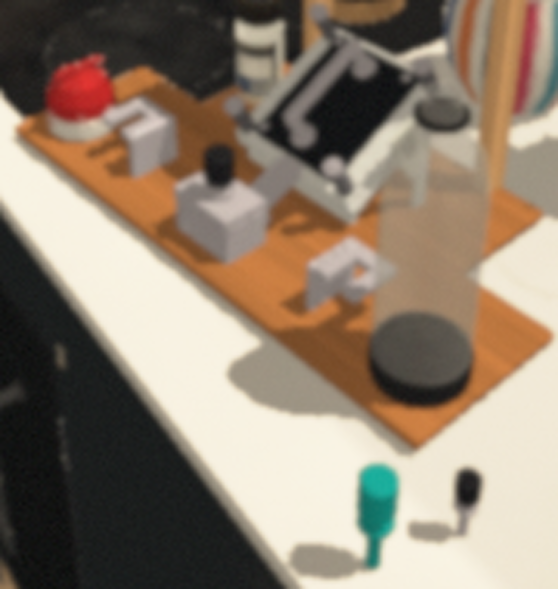

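```bash
python3 - <<'E'
from h import *
T=snap("top");S=snap("scene")
c=lambda u,v:(195+u/4.7-.5+.5/4.7,150+v/4.7-.5+.5/4.7)
s=lambda u,v:(200+u/3.1-.3,190+v/3.1-.3)
L=atz(T,*c(194,385),.055);R=atz(T,*c(602,323),.055);P=atz(T,*c(400,367),.094)
F=[atz(T,*c(*q),.015) for q in((40,500),(780,383))]
print(L,R,P,F,np.linalg.norm(F[0]-F[1]),np.linalg.norm(L-R))
print("bracket",atz(T,*c(399,373),.055))
yw=lambda d:np.degrees(np.arctan2(-d[0],d[1]))
print(yw(L-R),yw(F[0]-F[1]))
print("tri knob",tri(T,c(400,367),S,s(218,155)), "timer",atz(T,*c(82,410),.06+.015))
y=np.radians((yw(L-R)+yw(F[0]-F[1]))/2);X=np.array([np.cos(y),np.sin(y),0])
print("rig",(L+R)/2+.09*X)
W=snap("wrist");print(-np.array(W["R"]).T@W["t"],W["R"],W["vfov"],W["cx"],W["cy"])
E
```

```text
[0.47497297 0.22367376 0.055     ] [ 0.50955254 -0.02245628  0.055     ] [0.47971818 0.0993119  0.094     ] [array([0.40937318, 0.3226018 , 0.015     ]), array([ 0.4763127 , -0.13476487,  0.015     ])] 0.4622392976646312 0.2485472680513049
bracket [0.48073721 0.10021419 0.055     ]
7.997318075866111 8.326608179529758
tri knob (array([0.48036993, 0.09901663, 0.09356025]), np.float64(0.0013318562011751928)) timer [0.45866698 0.28795675 0.075     ]
rig [0.58135112 0.1133862  0.055     ]
[0.13573284 0.61546138 0.37374883] [[ 3.40609544e-01  9.40204772e-01 -3.53340329e-04]
 [ 8.89342009e-01 -3.22061428e-01  3.24572376e-01]
 [ 3.05050699e-01 -1.10866689e-01 -9.45860797e-01]] 65.70646984690485 280.37436416910253 208.9131540530141
```

```bash
cat >> h.py <<'E'
YAW=np.radians(8.2);RIG=np.array([.582,.1135,0])
RR=Ro.from_euler('z',YAW)
def rot(xdir,zdir,rig=True):
    z=np.array(zdir,float);z/=np.linalg.norm(z);x=np.array(xdir,float);x-=z*(x@z);x/=np.linalg.norm(x)
    r=Ro.from_matrix(np.c_[x,np.cross(z,x),z]);return RR*r if rig else r
def rows(pos,R,n=8,p0=None,R0=None):
    s=state();p=np.array(s["eef_pos"] if p0 is None else p0);r=Ro.from_rotvec(s["eef_rot"]) if R0 is None else R0
    out=[]
    for k in range(n):
        d=r.inv().apply((pos-p)/(n-k));w=np.degrees((r.inv()*R).as_rotvec()/(n-k))
        d=np.round(d,4);w=np.round(w,1);out.append([d.tolist(),w.tolist()])
        p=p+r.apply(d);r=r*Ro.from_rotvec(np.radians(w))
    for i in range(0,n,8): print(str(out[i:i+8]).replace(" ",""))
    print("end err",np.round(pos-p,4))
DOWN=rot([0,1,0],[0,0,-1])
E
python3 - <<'E'
from h import *
rows(np.array([.480,.099,.26]),DOWN,16)
E
```

```text
[[[-0.0261,-0.023,0.0027],[-0.0,-0.0,3.9]],[[-0.0276,-0.0212,0.0027],[-0.0,-0.0,3.9]],[[-0.029,-0.0192,0.0027],[-0.0,-0.0,3.9]],[[-0.0302,-0.0172,0.0028],[-0.0,-0.0,3.9]],[[-0.0313,-0.0151,0.0027],[-0.0,-0.0,3.9]],[[-0.0323,-0.013,0.0028],[-0.0,-0.0,3.8]],[[-0.033,-0.0108,0.0027],[-0.0,-0.0,3.9]],[[-0.0337,-0.0085,0.0028],[-0.0,-0.0,3.8]]]
[[[-0.0342,-0.0063,0.0027],[-0.0,-0.0,3.9]],[[-0.0345,-0.0039,0.0028],[-0.0,-0.0,3.8]],[[-0.0347,-0.0017,0.0027],[-0.0,-0.0,3.9]],[[-0.0348,0.0007,0.0028],[-0.0,-0.0,3.8]],[[-0.0346,0.003,0.0027],[-0.0,-0.0,3.9]],[[-0.0344,0.0054,0.0028],[-0.0,-0.0,3.8]],[[-0.0339,0.0076,0.0027],[-0.0,-0.0,3.9]],[[-0.0334,0.01,0.0028],[-0.0,-0.0,3.8]]]
end err [-0.  0.  0.]
```

>>> play_rows:
  targets:
    - [[-0.026,-0.023,0.003],[0,0,3.9]]
    - [[-0.028,-0.021,0.003],[0,0,3.9]]
    - [[-0.029,-0.019,0.003],[0,0,3.9]]
    - [[-0.03,-0.017,0.003],[0,0,3.9]]
    - [[-0.031,-0.015,0.003],[0,0,3.9]]
    - [[-0.032,-0.013,0.003],[0,0,3.9]]
    - [[-0.033,-0.011,0.003],[0,0,3.9]]
    - [[-0.034,-0.009,0.003],[0,0,3.9]]
  gripper: 0.05

```text
clock: 2.05
eef_pos: [0.347, 0.3422, 0.2799]
eef_rot: [1.361, 2.832, 0.001]
wrist_force: [0.3, -0.2, 0.2]
grip_width: 0.0501
gripper_force: 0.0
```

>>> play_rows:
  targets:
    - [[-0.034,-0.006,0.002],[0,0,3.9]]
    - [[-0.034,-0.004,0.002],[0,0,3.9]]
    - [[-0.035,-0.002,0.002],[0,0,3.9]]
    - [[-0.035,0.001,0.002],[0,0,3.9]]
    - [[-0.035,0.003,0.002],[0,0,3.9]]
    - [[-0.034,0.005,0.002],[0,0,3.9]]
    - [[-0.034,0.008,0.002],[0,0,3.9]]
    - [[-0.033,0.01,0.002],[0,0,3.9]]

```text
clock: 3.05
eef_pos: [0.4787, 0.0967, 0.2639]
eef_rot: [2.074, 2.359, 0.0]
wrist_force: [0.4, 0.0, -0.4]
grip_width: 0.0499
gripper_force: 0.0
```

```bash
python3 - <<'E'
from h import *
W=snap("wrist");save(W,"pics/w1.png")
s=state();print(s["eef_pos"],s["joint_positions"],np.degrees((Ro.from_rotvec(s["eef_rot"]).inv()*DOWN).as_rotvec()))
for o in outline_of("pin",W)[:3]+outline_of("pin_grip",W)[:3]: print(round(o["conf"],2),np.round(o["box"]))
print("pred knob",proj(W,np.array([.480,.099,.081])))
for y in(.126,-.126): print("pred notch",proj(W,RIG+RR.apply([-.09,y,.055])))
E
```

```text
[0.48031643 0.09188682 0.26388452] [-0.72337275  0.11404973  0.50924066  1.81336972 -0.0566106   1.22816179
 -0.07812605] [ 0.06132605  0.12081022 -1.3367424 ]
0.78 [285. 201.  29.  41.]
0.69 [398. 210. 319. 420.]
pred knob (np.float64(281.2056363385091), np.float64(202.1612834748456))
pred notch (np.float64(294.7805467781472), np.float64(49.4025103939949))
pred notch (np.float64(295.0004552014709), np.float64(308.9702793214417))
```

View pics/w1.png

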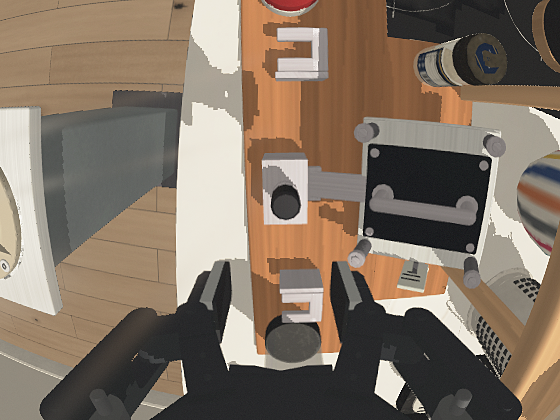

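```bash
python3 - <<'E'
import cv2
im=cv2.imread("pics/w1.png")[0:270,250:520]
cv2.imwrite("pics/w1c.png",cv2.resize(im,None,fx=2.2,fy=2.2,interpolation=cv2.INTER_CUBIC))
E
```

```text
(no output)
```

View pics/w1c.png

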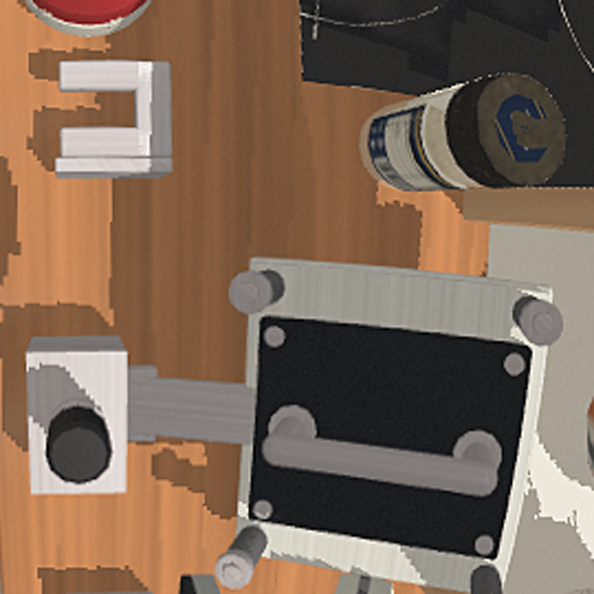

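```bash
python3 - <<'E'
from h import *
W=snap("wrist")
c=lambda u,v:(250+u/2.2-.3,v/2.2-.3)
print("f",f(W))
print("knob",atz(W,*c(79,450),.094))
L=atz(W,*c(112,108.5),.055);print("notchL",L,"expected",RIG+RR.apply([-.09,.126,.055]))
H=atz(W,*c(381,462),.109);print("handle",H,"expected",RIG+RR.apply([.002,0,.109]))
a=atz(W,*c(58,60),.055);b=atz(W,*c(58,157),.055);print(a,b,b-a)
a=atz(W,*c(80,108.5),.055)-L;print(np.degrees(np.arctan2(-a[1],-a[0])))
print([atz(W,*c(*q),.055) for q in((27,350),(127,350),(32,493),(128,489))])
rows(np.array([.480,.099,.138]),DOWN,8)
E
```

```text
f 325.19226210127806
knob [0.48308814 0.100989   0.094     ]
notchL [0.47997391 0.22545402 0.055     ] expected [0.47494889 0.2253752  0.055     ]
handle [0.58948236 0.11539387 0.109     ] expected [0.58397955 0.11378526 0.109     ]
[0.45717393 0.24213914 0.055     ] [0.4621346  0.20362817 0.055     ] [ 0.00496068 -0.03851096  0.        ]
8.095096538328125
[array([0.45954307, 0.12694423, 0.055     ]), array([0.4986909 , 0.13204531, 0.055     ]), array([0.4683681, 0.0670641, 0.055    ]), array([0.5080334 , 0.07397175, 0.055     ])]
[[[0.0001,0.0002,0.0157],[-0.0,0.0,-0.1]],[[0.0002,0.0002,0.0157],[-0.0,0.0,-0.1]],[[0.0001,0.0003,0.0157],[-0.0,0.0,-0.1]],[[0.0002,0.0002,0.0157],[-0.0,0.0,-0.1]],[[0.0001,0.0003,0.0157],[-0.0,0.0,-0.1]],[[0.0002,0.0002,0.0158],[-0.0,0.0,-0.1]],[[0.0001,0.0003,0.0157],[-0.0,0.0,-0.1]],[[0.0002,0.0002,0.0158],[-0.0,0.0,-0.0]]]
end err [ 0. -0.  0.]
```

>>> play_rows:
  targets:
    - [[0.002,0.001,0.017],[0,0,-0.4]]
    - [[0.002,0.001,0.017],[0,0,-0.4]]
    - [[0.002,0.001,0.017],[0,0,-0.4]]
    - [[0.002,0,0.017],[0,0,0]]
    - [[0,0,0.017],[0,0,0]]
    - [[0,0,0.017],[0,0,0]]
    - [[0,0,0.017],[0,0,0]]
    - [[0,0,0.009],[0,0,0]]

```text
clock: 4.25
eef_pos: [0.4792, 0.1072, 0.1343]
eef_rot: [-2.043, -2.385, 0.003]
wrist_force: [-0.4, 0.3, -0.2]
grip_width: 0.0501
gripper_force: 0.0
```

>>> play_rows:
  targets:
    - [[0,0,0],[0,0,0]]
    - [[0,0,0],[0,0,0]]
    - [[0,0,0],[0,0,0]]
    - [[0,0,0],[0,0,0]]
    - [[0,0,0],[0,0,0]]
    - [[0,0,0],[0,0,0]]
    - [[0,0,0],[0,0,0]]
    - [[0,0,0],[0,0,0]]
  gripper: 0.0
  force: 35

```text
clock: 5.25
eef_pos: [0.48, 0.1073, 0.136]
eef_rot: [2.044, 2.386, 0.0]
wrist_force: [-0.4, 1.0, 1.0]
grip_width: 0.0229
gripper_force: 34.5
```

>>> play_rows:
  targets:
    - [[0,0,-0.004],[0,0,0]]
    - [[0,0,-0.008],[0,0,0]]
    - [[0,0,-0.01],[0,0,0]]
    - [[0,0,-0.012],[0,0,0]]
    - [[0,0,-0.012],[0,0,0]]
    - [[0,0,-0.012],[0,0,0]]
    - [[0,0,-0.006],[0,0,0]]
    - [[0,0,0],[0,0,0]]

```text
clock: 6.25
eef_pos: [0.4801, 0.1073, 0.2003]
eef_rot: [2.044, 2.386, 0.001]
wrist_force: [-0.8, -0.2, -0.3]
grip_width: 0.023
gripper_force: 34.6
```

```bash
python3 - <<'E'
from h import *
s=state();W=snap("wrist");S=snap("scene");T=snap("top")
save(W,"pics/w2.png")
im=np.vstack([cv2.resize(W["pixels"][100:300,180:400],(660,600))])
s2=state();print(s["eef_pos"],s2["eef_pos"],s2["grip_width"],s2["gripper_force"],s2["wrist_force"])
cv2.imwrite("pics/w2c.png",im[:,:,::-1])
E
```

```text
[0.4800815  0.10731246 0.20033533] [0.47960095 0.10715298 0.19941604] 0.022842438668138707 34.61273617751431 [ 0.68951185 -0.11197302 -0.3735121 ]
```

View pics/w2.png

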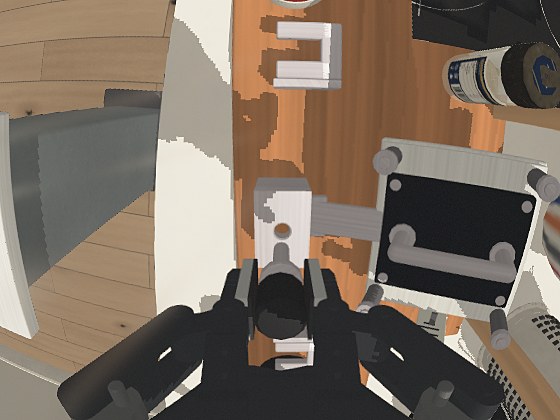

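```bash
python3 - <<'E'
from h import *
W=snap("wrist");g=W["pixels"].astype(int).sum(2)//3
print(g[15:92,295].tolist());print(g[49,265:350].tolist());print(g[30,265:350].tolist())
A=atz(W,282,230.5,.055);B=atz(W,307,49.5,.055)
print(A,B,RR.inv().apply(B-A))
print("front",RR.inv().apply(atz(W,277,49.5,.055)-A),"end",RR.inv().apply(atz(W,320,49.5,.055)-A))
print("edges",RR.inv().apply(atz(W,295,38,.055)-A),RR.inv().apply(atz(W,295,61,.055)-A))
E
```

```text
[137, 78, 85, 85, 82, 68, 188, 214, 209, 208, 212, 207, 205, 208, 211, 209, 209, 207, 203, 204, 206, 196, 172, 131, 127, 131, 130, 130, 131, 131, 129, 132, 133, 139, 84, 89, 91, 91, 92, 90, 90, 88, 90, 86, 77, 161, 197, 212, 204, 207, 207, 203, 205, 207, 209, 209, 206, 204, 204, 203, 204, 195, 147, 174, 219, 211, 211, 210, 212, 213, 217, 182, 123, 134, 136, 133, 135]
[145, 143, 142, 88, 92, 97, 97, 97, 98, 98, 98, 94, 94, 94, 91, 90, 99, 136, 137, 137, 138, 140, 108, 96, 99, 97, 95, 94, 90, 84, 84, 87, 86, 82, 135, 92, 88, 90, 91, 92, 92, 93, 90, 89, 89, 90, 91, 94, 93, 91, 92, 91, 91, 93, 92, 89, 101, 126, 178, 204, 209, 209, 212, 213, 213, 214, 153, 133, 138, 138, 138, 137, 134, 136, 139, 137, 138, 134, 108, 91, 93, 92, 95, 96, 94]
[91, 89, 90, 91, 91, 92, 96, 96, 95, 95, 94, 93, 103, 169, 203, 216, 212, 210, 212, 211, 211, 211, 209, 209, 211, 211, 210, 210, 209, 210, 209, 210, 210, 210, 209, 209, 208, 210, 210, 210, 212, 211, 210, 210, 210, 210, 209, 211, 210, 210, 212, 210, 209, 211, 210, 210, 210, 209, 207, 208, 209, 208, 210, 209, 208, 211, 216, 169, 133, 140, 141, 140, 138, 138, 139, 138, 140, 132, 109, 93, 95, 95, 96, 94, 99]
[0.48250399 0.10065721 0.055     ] [0.47900451 0.2261896  0.055     ] [0.01444085 0.1247481  0.        ]
front [-0.00481785  0.12429334  0.        ] end [0.02285103 0.12512891 0.        ]
edges [0.00663098 0.13232051 0.        ] [0.00682163 0.1167597  0.        ]
```

>>> play_rows:
  targets:
    - [[0.01,0.002,0],[0,0,0]]
    - [[0.02,0.002,0],[0,0,0]]
    - [[0.025,0.003,0],[0,0,0]]
    - [[0.025,0.003,0],[0,0,0]]
    - [[0.025,0.003,0],[0,0,0]]
    - [[0.015,0.0025,0],[0,0,0]]
    - [[0.0057,0,0],[0,0,0]]
    - [[0,0,0],[0,0,0]]

```text
clock: 7.45
eef_pos: [0.4759, 0.2335, 0.1997]
eef_rot: [2.044, 2.385, -0.001]
wrist_force: [-0.8, -0.7, -1.0]
grip_width: 0.0233
gripper_force: 34.6
```

```bash
python3 - <<'E'
from h import *
W=snap("wrist")
im=cv2.resize(W["pixels"][140:340,180:400],(660,600),interpolation=2)
cv2.imwrite("pics/w3.png",im[:,:,::-1])
s=state();R=Ro.from_rotvec(s["eef_rot"]);e=R.inv().apply(np.array([.4773,.2339,.2])-s["eef_pos"])
print(s["eef_pos"],e,np.degrees((R.inv()*DOWN).as_rotvec()))
E
```

```text
[0.47611529 0.23298109 0.19980229] [ 0.00072752  0.00131088 -0.00019835] [-0.01145438  0.02966291  0.56638188]
```

View pics/w3.png

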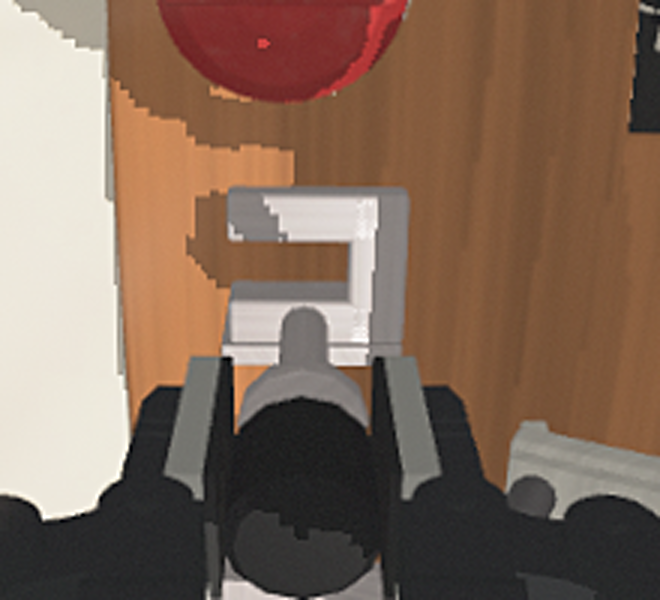

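```bash
python3 - <<'E'
from h import *
W=snap("wrist");s=state()
c=lambda u,v:(180+u/3-.33,140+v/3-.33)
a=atz(W,*c(290,242),.055);b=atz(W,*c(290,303),.055)
print("edges",a,b,RR.inv().apply(a-b))
e=atz(W,*c(350,272),.055);f0=atz(W,*c(230,242),.055);print("end",e,"front",f0,RR.inv().apply(e-f0))
t=atz(W,*c(305,307),.081);ctr=t-RR.apply([0,.005,0]);m=(a+b)/2
print("shank tip ctr",ctr,"lateral err (slot-pin), and x to end", RR.inv().apply(m-ctr)[1],RR.inv().apply(e-ctr)[0])
print(s["eef_pos"])
E
```

```text
edges [0.47393156 0.23337918 0.055     ] [0.47628651 0.21775866 0.055     ] [-0.00010293  0.0157967   0.        ]
end [0.48921995 0.22798735 0.055     ] front [0.45993527 0.23118654 0.055     ] [ 0.02852898 -0.00734332  0.        ]
shank tip ctr [0.47882284 0.22418253 0.081     ] lateral err (slot-pin), and x to end 0.0019019080859033234 0.010833488998839043
[0.47617443 0.23274877 0.19985744]
```

>>> play_rows:
  targets:
    - [[0.0014,0.0014,0.002],[0,0,0]]
    - [[0,0,0.008],[0,0,0]]
    - [[0,0,0.01],[0,0,0]]
    - [[0,0,0.01],[0,0,0]]
    - [[0,0,0.011],[0,0,0]]
    - [[0,0,0.011],[0,0,0]]
    - [[0,0,0.0095],[0,0,0]]
    - [[0,0,0],[0,0,0]]

```text
clock: 8.55
eef_pos: [0.4767, 0.2352, 0.1374]
eef_rot: [-2.044, -2.385, 0.003]
wrist_force: [0.7, -0.5, -0.0]
grip_width: 0.023
gripper_force: 34.6
```

```bash
python3 - <<'E'
from h import *
W=snap("wrist")
im=cv2.resize(W["pixels"][140:340,180:400],(660,600),interpolation=2)
cv2.imwrite("pics/w4.png",im[:,:,::-1])
s=state();print(s["eef_pos"],s["wrist_force"],s["moment"],s["grip_width"])
E
```

```text
[0.47702812 0.23529009 0.13807205] [ 0.23308015  0.37893235 -1.01512306] [0.02129764 0.05533034 0.02724936] 0.022976002263006993
```

>>> play_rows:
  targets:
    - [[0,0,0.001],[0,0,0]]
    - [[0,0,0],[0,0,0]]
    - [[0,0,0],[0,0,0]]
    - [[0,0,0],[0,0,0]]
    - [[0,0,0],[0,0,0]]
    - [[0,0,0],[0,0,0]]
    - [[0,0,0],[0,0,0]]
    - [[0,0,0],[0,0,0]]
  gripper: 0.05

```text
clock: 9.6
eef_pos: [0.4771, 0.2354, 0.1374]
eef_rot: [-2.044, -2.386, 0.0]
wrist_force: [0.4, -0.4, 1.5]
grip_width: 0.05
gripper_force: 0.0
```

>>> play_rows:
  targets:
    - [[0,0,-0.006],[0,0,0]]
    - [[0,0,-0.012],[0,0,0]]
    - [[0,0,-0.02],[0,0,0]]
    - [[0,0,-0.025],[0,0,0]]
    - [[0,0,-0.025],[0,0,0]]
    - [[0,0,-0.02],[0,0,0]]
    - [[0,0,-0.012],[0,0,0]]
    - [[0,0,0],[0,0,0]]

```text
clock: 10.6
eef_pos: [0.4775, 0.2355, 0.2584]
eef_rot: [2.044, 2.385, 0.003]
wrist_force: [-0.4, -0.3, 0.0]
grip_width: 0.05
gripper_force: 0.0
```

```bash
python3 - <<'E'
from h import *
W=snap("wrist");S=snap("scene")
a=cv2.resize(W["pixels"][100:340,150:430],(400,343),interpolation=2);b=cv2.resize(S["pixels"][190:310,200:340],(400,343),interpolation=2)
cv2.imwrite("pics/w5.png",np.hstack([a,b])[:,:,::-1])
s=state();print(s["eef_pos"],s["wrist_force"])
E
```

```text
[0.47683297 0.23532135 0.25683597] [-1.01189761 -0.05927188  0.3172005 ]
```

View pics/w5.png

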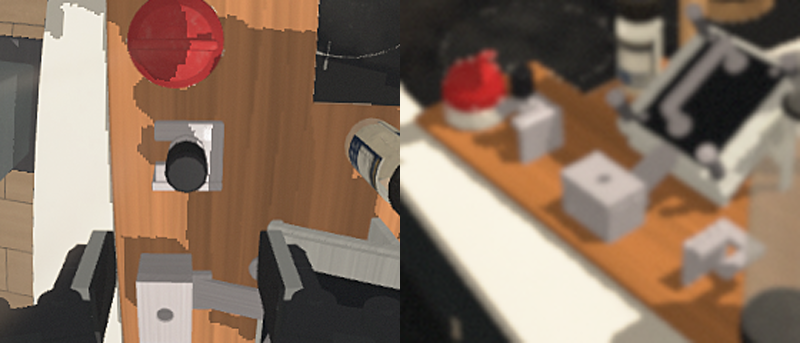

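```bash
cat >> h.py <<'E'
RIG=np.array([.5863,.1149,0]);N=np.array([-.469,0,.883]);U=np.array([.883,0,.469])
HR=rot([-1,0,0],-N)
def hp(out): return RIG+RR.apply(np.array([.002,0,.109])-.010*U+N*(.054+.003+out))
E
python3 - <<'E'
from h import *
s=state();p=s["eef_pos"];R0=Ro.from_rotvec(s["eef_rot"])
w=(R0.inv()*HR).as_rotvec();print(np.degrees(w))
Rm=R0*Ro.from_rotvec(w/2);wp=RIG+RR.apply([-.14,.05,.28])
rows(wp,Rm,8);rows(hp(.09),HR,8,wp,Rm);print(wp,hp(.09),hp(0))
E
```

```text
[-21.82911415 -22.04283872 -87.42903007]
[[[-0.0105,-0.0062,-0.0029],[-1.4,-1.4,-5.5]],[[-0.01,-0.0071,-0.0028],[-1.4,-1.4,-5.5]],[[-0.0093,-0.008,-0.0027],[-1.4,-1.4,-5.5]],[[-0.0086,-0.0088,-0.0027],[-1.3,-1.4,-5.4]],[[-0.0078,-0.0095,-0.0028],[-1.4,-1.4,-5.5]],[[-0.0069,-0.0101,-0.0028],[-1.4,-1.3,-5.4]],[[-0.0059,-0.0107,-0.0029],[-1.3,-1.3,-5.5]],[[-0.005,-0.0111,-0.0031],[-1.3,-1.4,-5.4]]]
end err [-0. -0. -0.]
[[[-0.0084,0.0006,0.0081],[-1.4,-1.4,-5.5]],[[-0.0082,-0.0004,0.0083],[-1.4,-1.4,-5.5]],[[-0.0079,-0.0013,0.0085],[-1.4,-1.4,-5.5]],[[-0.0075,-0.0023,0.0086],[-1.3,-1.4,-5.4]],[[-0.0071,-0.0032,0.0087],[-1.4,-1.4,-5.5]],[[-0.0065,-0.0041,0.0088],[-1.4,-1.3,-5.4]],[[-0.0059,-0.0048,0.0089],[-1.3,-1.3,-5.5]],[[-0.0052,-0.0056,0.0089],[-1.3,-1.4,-5.4]]]
end err [-0. -0.  0.]
[0.44059988 0.14442076 0.28      ] [0.51130169 0.10409258 0.234111  ] [0.55308014 0.11011295 0.154641  ]
```

>>> play_rows:
  targets:
    - [[-0.0105,-0.006,-0.003],[-1.4,-1.4,-5.5]]
    - [[-0.01,-0.007,-0.003],[-1.4,-1.4,-5.5]]
    - [[-0.0095,-0.008,-0.003],[-1.4,-1.4,-5.5]]
    - [[-0.0085,-0.009,-0.0025],[-1.4,-1.4,-5.4]]
    - [[-0.008,-0.0095,-0.003],[-1.4,-1.4,-5.5]]
    - [[-0.007,-0.01,-0.003],[-1.3,-1.3,-5.4]]
    - [[-0.006,-0.0105,-0.003],[-1.3,-1.3,-5.5]]
    - [[-0.005,-0.011,-0.003],[-1.3,-1.4,-5.4]]
  gripper: 0.042

```text
clock: 11.7
eef_pos: [0.4409, 0.1438, 0.2804]
eef_rot: [0.914, 2.729, 0.024]
wrist_force: [0.0, -0.2, 0.1]
grip_width: 0.0417
gripper_force: 0.0
```

>>> play_rows:
  targets:
    - [[-0.0085,0.0005,0.008],[-1.4,-1.4,-5.5]]
    - [[-0.008,-0.0005,0.008],[-1.4,-1.4,-5.5]]
    - [[-0.008,-0.0015,0.0085],[-1.4,-1.4,-5.5]]
    - [[-0.0075,-0.0025,0.0085],[-1.4,-1.4,-5.4]]
    - [[-0.007,-0.003,0.0085],[-1.4,-1.4,-5.5]]
    - [[-0.0065,-0.004,0.009],[-1.3,-1.3,-5.4]]
    - [[-0.006,-0.005,0.009],[-1.3,-1.3,-5.5]]
    - [[-0.005,-0.0055,0.009],[-1.3,-1.4,-5.4]]

```text
clock: 12.7
eef_pos: [0.5115, 0.1034, 0.2345]
eef_rot: [-0.193, 2.647, 0.044]
wrist_force: [1.0, -0.5, -0.4]
grip_width: 0.0418
gripper_force: 0.0
```

```bash
python3 - <<'E'
from h import *
s=state();W=snap("wrist");T=snap("top");S=snap("scene")
save(W,"pics/w6.png")
R=Ro.from_rotvec(s["eef_rot"])
print(s["eef_pos"],R.inv().apply(hp(.09)-s["eef_pos"]),np.degrees((R.inv()*HR).as_rotvec()),s["joint_positions"],s["wrist_force"])
for o in outline_of("handle_mid",W)[:2]: print(round(o["conf"],2),o["box"])
print("pred",[np.round(proj(W,RIG+RR.apply(np.array([.002,0,.109])+U*a))) for a in(-.038,0,.038)])
E
```

```text
[0.51151459 0.10336559 0.23448703] [0.00026872 0.00075119 0.00028059] [-0.09691554  0.00449132  0.16930602] [-0.88645734 -0.07951037  0.56661832  2.13000474  0.21648838  0.60617881
  1.25710853] [ 1.02255914 -0.45273207 -0.39991493]
0.93 [279.6, 170.9, 169.8, 230.8]
0.37 [413.6, 231.4, 64.0, 110.0]
pred [array([283., 182.]), array([282., 233.]), array([282., 278.])]
```

View pics/w6.png

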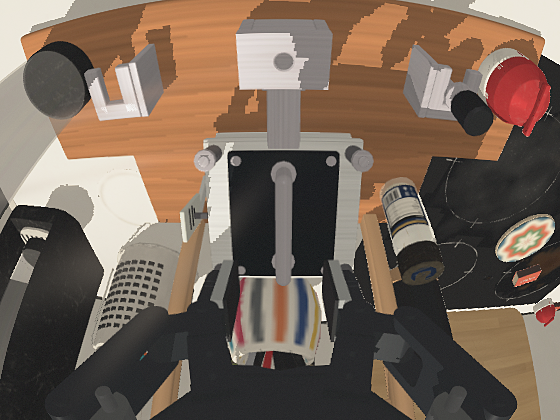

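>>> play_rows:
  targets:
    - [[0,0.0015,0.006],[0,0,0]]
    - [[0,0,0.012],[0,0,0]]
    - [[0,0,0.015],[0,0,0]]
    - [[0,0,0.015],[0,0,0]]
    - [[0,0,0.015],[0,0,0]]
    - [[0,0,0.015],[0,0,0]]
    - [[0,0,0.009],[0,0,0]]
    - [[0,0,0.003],[0,0,0]]

```text
clock: 13.9
eef_pos: [0.5534, 0.111, 0.1554]
eef_rot: [-0.188, 2.648, 0.044]
wrist_force: [-0.2, -0.4, 0.5]
grip_width: 0.0421
gripper_force: 0.0
```

```bash
python3 - <<'E'
from h import *
s=state()
R=Ro.from_rotvec(s["eef_rot"])
print(s["eef_pos"],R.inv().apply(hp(0)-s["eef_pos"]),s["wrist_force"])
E
```

```text
[0.55341914 0.110975   0.15535142] [ 0.00073768 -0.00080416  0.00041462] [-0.23805257 -0.38222708  0.45658363]
```

>>> play_rows:
  targets:
    - [[0,0,0],[0,0,0]]
    - [[0,0,0],[0,0,0]]
    - [[0,0,0],[0,0,0]]
    - [[0,0,0],[0,0,0]]
    - [[0,0,0],[0,0,0]]
    - [[0,0,0],[0,0,0]]
    - [[0,0,0],[0,0,0]]
    - [[0,0,0],[0,0,0]]
  gripper: 0.0
  force: 70

```text
clock: 14.9
eef_pos: [0.5535, 0.1112, 0.1567]
eef_rot: [-0.188, 2.646, 0.046]
wrist_force: [-5.0, -1.0, 6.9]
grip_width: 0.0094
gripper_force: 68.5
```

```bash
python3 - <<'E'
from h import *
s=state()
print(s["eef_pos"],s["wrist_force"],RR.apply(N)@s["wrist_force"],s["moment"])
E
```

```text
[0.55349849 0.11121908 0.15668416] [-4.96806965 -0.97183687  6.87318612] 8.440235426334896 [-0.0985761   0.79274703  0.04079468]
```

>>> play_rows:
  targets:
    - [[0,0,-0.001],[0,0,0]]
    - [[0,0,-0.001],[0,0,0]]
    - [[0,0,-0.001],[0,0,0]]
    - [[0,0,-0.001],[0,0,0]]
    - [[0,0,-0.001],[0,0,0]]
    - [[0,0,-0.001],[0,0,0]]
    - [[0,0,0],[0,0,0]]
    - [[0,0,0],[0,0,0]]

```text
clock: 15.9
eef_pos: [0.5509, 0.1109, 0.1615]
eef_rot: [-0.189, 2.646, 0.045]
wrist_force: [6.7, 1.8, -6.8]
grip_width: 0.0095
gripper_force: 68.1
```

```bash
python3 - <<'E'
from h import *
s=state()
print(s["eef_pos"],s["wrist_force"],RR.apply(N)@s["wrist_force"],s["moment"],s["grip_width"],s["gripper_force"])
E
```

```text
[0.5509083  0.11085049 0.16151806] [ 6.67280386  1.79522001 -6.77853595] -9.203084106039908 [ 0.20150795 -0.12867283  0.07518895] 0.009513031163465422 68.13849806785583
```

>>> play_rows:
  targets:
    - [[0,0,-0.001],[0,0,0]]
    - [[0,0,-0.001],[0,0,0]]
    - [[0,0,-0.001],[0,0,0]]
    - [[0,0,-0.001],[0,0,0]]
    - [[0,0,0],[0,0,0]]
    - [[0,0,0],[0,0,0]]
    - [[0,0,0],[0,0,0]]
    - [[0,0,0],[0,0,0]]

```text
clock: 16.9
eef_pos: [0.5491, 0.1106, 0.165]
eef_rot: [-0.189, 2.646, 0.045]
wrist_force: [8.1, 2.3, -9.3]
grip_width: 0.0094
gripper_force: 68.1
```

```bash
python3 - <<'E'
from h import *
s=state();d=np.array(s["eef_pos"])-[.55346,.11121,.15654]
print(s["eef_pos"],d@RR.apply(N),(np.array(s["eef_pos"])-[.55342,.110975,.15535])@RR.apply(N),RR.apply(N)@s["wrist_force"],s["grip_width"])
W=snap("wrist");cv2.imwrite("pics/w7.png",W["pixels"][:,:,::-1])
p=RIG+RR.apply(np.array([.002,0,.109]));
print(outline_of("handle_mid",W)[:1])
E
```

```text
[0.54909328 0.11061396 0.16496792] 0.00950878259030967 0.010525264540289542 -12.094993735880681 0.009423280176625103
[{'box': [276.4, 198.2, 240.5, 344.4], 'conf': 0.7, 'region': array([[False, False, False, ..., False, False, False],
       [False, False, False, ..., False, False, False],
       [False, False, False, ..., False, False, False],
       ...,
       [False, False, False, ..., False, False, False],
       [False, False, False, ..., False, False, False],
       [False, False, False, ..., False, False, False]], shape=(420, 560))}]
```

12.1 N at about 10 mm of travel, so I hold here, then bring the handle home.

>>> play_rows:
  targets:
    - [[0,0,0],[0,0,0]]
    - [[0,0,0],[0,0,0]]
    - [[0,0,0],[0,0,0]]
    - [[0,0,0],[0,0,0]]
    - [[0,0,0],[0,0,0]]
    - [[0,0,0],[0,0,0]]
    - [[0,0,0],[0,0,0]]
    - [[0,0,0],[0,0,0]]

```text
clock: 18.0
eef_pos: [0.5491, 0.1106, 0.1649]
eef_rot: [-0.189, 2.646, 0.045]
wrist_force: [8.3, 1.7, -7.9]
grip_width: 0.0094
gripper_force: 68.1
```

>>> play_rows:
  targets:
    - [[0,0,0],[0,0,0]]
    - [[0,0,0],[0,0,0]]
    - [[0,0,0],[0,0,0]]
    - [[0,0,0],[0,0,0]]
    - [[0,0,0],[0,0,0]]
    - [[0,0,0],[0,0,0]]
    - [[0,0,0],[0,0,0]]
    - [[0,0,0],[0,0,0]]

```text
clock: 19.0
eef_pos: [0.5491, 0.1106, 0.1649]
eef_rot: [-0.189, 2.646, 0.045]
wrist_force: [8.2, 2.5, -8.5]
grip_width: 0.0096
gripper_force: 68.1
```

>>> play_rows:
  targets:
    - [[0,0,0.002],[0,0,0]]
    - [[0,0,0.002],[0,0,0]]
    - [[0,0,0.002],[0,0,0]]
    - [[0,0,0.002],[0,0,0]]
    - [[0,0,0.0015],[0,0,0]]
    - [[0,0,0.0005],[0,0,0]]
    - [[0,0,0],[0,0,0]]
    - [[0,0,0],[0,0,0]]

```text
clock: 20.0
eef_pos: [0.5535, 0.1112, 0.1567]
eef_rot: [-0.188, 2.646, 0.046]
wrist_force: [-2.3, 1.3, 5.2]
grip_width: 0.0092
gripper_force: 70.1
```

```bash
python3 - <<'E'
from h import *
s=state()
print(s["eef_pos"],(np.array(s["eef_pos"])-[.55349,.11121,.15662])@RR.apply(N),RR.apply(N)@s["wrist_force"],s["grip_width"])
E
```

```text
[0.55348957 0.11119263 0.1567005 ] 7.243998756027329e-05 5.548761380991384 0.009241732575559687
```

Home (pressing lightly inward). I release and back straight out.

>>> play_rows:
  targets:
    - [[0,0,0],[0,0,0]]
    - [[0,0,0],[0,0,0]]
    - [[0,0,0],[0,0,0]]
    - [[0,0,0],[0,0,0]]
    - [[0,0,0],[0,0,0]]
    - [[0,0,0],[0,0,0]]
    - [[0,0,0],[0,0,0]]
    - [[0,0,0],[0,0,0]]
  gripper: 0.042

```text
clock: 21.0
eef_pos: [0.5534, 0.1111, 0.1562]
eef_rot: [-0.188, 2.647, 0.045]
wrist_force: [-0.2, 0.1, 0.5]
grip_width: 0.042
gripper_force: 0.0
```

>>> play_rows:
  targets:
    - [[0,0,-0.006],[0,0,0]]
    - [[0,0,-0.012],[0,0,0]]
    - [[0,0,-0.015],[0,0,0]]
    - [[0,0,-0.015],[0,0,0]]
    - [[0,0,-0.015],[0,0,0]]
    - [[0,0,-0.015],[0,0,0]]
    - [[0,0,-0.009],[0,0,0]]
    - [[0,0,0],[0,0,0]]

```text
clock: 22.0
eef_pos: [0.5131, 0.1055, 0.2337]
eef_rot: [-0.188, 2.645, 0.047]
wrist_force: [-0.4, 0.2, 0.0]
grip_width: 0.042
gripper_force: 0.0
```

```bash
python3 - <<'E'
from h import *
W=snap("wrist");a=cv2.imread("pics/w6.png").astype(int)[:,:,::-1]
d=np.abs(W["pixels"].astype(int)-a).sum(2)
print("diff px vs before pull",(d[130:280,180:380]>90).sum(),"pin/timer",(d[40:150,400:550]>90).sum())
for o in outline_of("pin",W)[:2]+outline_of("handle_mid",W)[:1]: print(round(o["conf"],2),o["box"])
s=state();print(s["eef_pos"],s["wrist_force"],s["grip_width"])
E
```

```text
diff px vs before pull 4249 pin/timer 2363
0.89 [468.4, 105.7, 50.5, 55.4]
0.72 [276.0, 167.4, 175.4, 233.0]
[0.51286873 0.10533065 0.23255147] [ 0.27736945  0.55939797 -0.41877279] 0.04193047253747476
```

```bash
python3 -c "
from bench import *
print(job_done())"
```

```text
the job is handed in; nothing more can be done
None
```

I hung the pin in the left notch and let it go. I then pulled the handle out about 10 mm at 12 N, held it for over 2 s, returned it home, released it and handed the job in at about 22 s; no verdict came back.

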